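# Set out the paint jars for the pupils across the table

## Task

The calligraphy pupils sit on the far side of the table, so the row of paint jars has to be turned about for them: move the four jars from the swatch tray to the empty rack in the reverse order, so that the jar that is now leftmost (on the robot's left) stands in the rightmost compartment, the second from the left in the second from the right, and so on. Set each jar down upright on the floor of its compartment, one in each, without dropping it; the coloured tiles that stay on the tray show where each jar stood.

Things in the scene. Friction and masses are not known exactly. Their poses are not given: they have to be found in the camera images.
- jar_red: loose upright red paint jar, a straight cylinder 44 mm in diameter and 66 mm tall with a red screw lid as wide as the body and a white label band, about 110 g; origin at the centre of its underside, z up along its axis; its yaw means nothing
- jar_yellow: loose upright yellow paint jar, a straight cylinder 44 mm in diameter and 66 mm tall with a yellow screw lid as wide as the body and a white label band, about 110 g; origin at the centre of its underside, z up along its axis; its yaw means nothing
- jar_green: loose upright green paint jar, a straight cylinder 44 mm in diameter and 66 mm tall with a green screw lid as wide as the body and a white label band, about 110 g; origin at the centre of its underside, z up along its axis; its yaw means nothing
- jar_blue: loose upright blue paint jar, a straight cylinder 44 mm in diameter and 66 mm tall with a blue screw lid as wide as the body and a white label band, about 110 g; origin at the centre of its underside, z up along its axis; its yaw means nothing
- tile_red: fixed flat red swatch tile, 66 x 66 mm and 4 mm thick, lying on the tray; the red jar starts on its middle (within 5 mm), and the tile stays behind to mark that jar's old place; origin at the centre of its underside
- tile_yellow: fixed flat yellow swatch tile, 66 x 66 mm and 4 mm thick, lying on the tray; the yellow jar starts on its middle (within 5 mm), and the tile stays behind to mark that jar's old place; origin at the centre of its underside
- tile_green: fixed flat green swatch tile, 66 x 66 mm and 4 mm thick, lying on the tray; the green jar starts on its middle (within 5 mm), and the tile stays behind to mark that jar's old place; origin at the centre of its underside
- tile_blue: fixed flat blue swatch tile, 66 x 66 mm and 4 mm thick, lying on the tray; the blue jar starts on its middle (within 5 mm), and the tile stays behind to mark that jar's old place; origin at the centre of its underside
- tray: fixed rimless light-wood tray under the tiles, 86 mm along x, 316 along y, 6 thick; origin at the centre of its underside; y runs along the row to the robot's left (turned up to 9 degrees); tile centres at x = 0, y = +112.5, +37.5, -37.5, -112.5 mm (left to right), colours in any order. Tray and rack lie one behind the other, either one nearer the robot
- rack: fixed white rack, four compartments in a row between dark dividers, empty at first; 81 mm along x, 316 along y; origin at the centre of its underside; y along the row to the robot's left (turned up to 9 degrees); compartment centres x = 0, y = +112.5, +37.5, -37.5, -112.5 mm; inside 71 (x) by 70 mm (y), floor at z = 6, long lips up to z = 18, dividers (5 thick) up to z = 24 mm

How it is judged:
By the outcome, as a careful person would: the job done as asked, in the order asked, and still so for the second after the job is handed in, with the robot touching nothing.
It also fails if it takes over 88 s, if anything falls off the work surface, if the arm or the gripper's body presses on something with over 40 N, if the wrist force passes 120 N, or if a joint passes its speed limit or range.

## Robot

A 7-joint arm with a two-finger parallel gripper is mounted at the origin on the work surface. World frame = base frame: x ahead of the robot, y to its left, z up, the work surface at z = 0. Lengths are in m, angles in degrees, forces in N, time in s.
With the tool pointing down it reaches from about 0.425 to 0.875 m from the base axis. Payload 4.7 kg.
Tool frame: the origin (TCP) lies where the fingers leave the gripper's body, on its centre line; the fingertips stand 70 mm ahead of it and the grasp point (between the pads) lies 51 mm ahead of it (env.tip_reach is the distance from the TCP to the fingertips, in m); z points along the fingers, x is the direction in which the jaws open and shut, and the axes are right-handed (so a half turn about z gives the same grasp; the last joint's range is limited). The gripper opens to 87 mm and grips with 3 to 60 N. Pads are 19 mm wide; open, the fingers measure 117 mm over their backs; the gripper's body (75 mm by 190 mm) begins 51 mm behind the grasp point.
Start: joints at [0.808, 18.392, -4.016, 83.108, 1.295, 78.541, -3.26], TCP at [0.65, -0, 0.292] pointing down, gripper open.
Joint ranges: [-163.93, 163.93], [-17.29, 119.83], [-79.2, 71.16], [3.27, 140.29], [-89.18, 269.18], [5.43, 117.66], [-154.24, 154.24]. Speed limits (degrees/s): [147.25, 147.25, 180, 180, 180, 180, 180].

## Interface

Orientations are given as [roll, pitch, yaw] about the fixed x, y, z axes, in that order (R = Rz(yaw) Ry(pitch) Rx(roll)).
In Python, from cell import env, optics, order gives the robot as it stands.
- The arm moves only by the shell command python3 -m creep 'ROWS' [FORCE]. ROWS is JSON, a list of rows, each a list of 7 numbers: the shift along the tool's x, y, z in cm, then the turn, a rotation vector about the tool's x, y, z in rad, then the opening, from 0 (shut) to 1 (fully open). A call has 1 to 20 rows; each row shifts and turns the pose as measured when the row begins, along the tool's axes as they then stand; what a row does not reach is not made up. A row lasts 1/10 s, in which the tool goes at most 50 mm and 8.59 degrees, less where a joint would pass 70% of its speed; a pose out of reach is approached as far as the arm can. A call with a gripper value outside its range is refused whole. The fingers move at their own pace and stop on an object; FORCE is the grip in N (left out, the last holds). Time passes only in rows, so rows that do not move let the fingers close. It gives the time, the measured TCP pose, the force and the opening at its end, in the units of the state.
- env.get_obs(): the state, without advancing time (a new reading comes with each control period).
- optics.read_camera(name): name is "scene" or "side" or "wrist"; returns a dict with "frame" (480x640x3 uint8, blue, green, red), "z_map" (480x640 float32, m along the optical axis (not along the pixel's ray), 0 where there is no reading), "fx", "fy", "cx", "cy" (pixels), "distortion" ([k1, k2, p1, p2, k3] as OpenCV has them; the pictures are not rectified), "R" (3x3) and "t" (3): a world point X has camera coordinates R X + t; the wrist camera has in their place "hand_eye" (4x4, takes a point from camera to tool coordinates, whose origin is the TCP and whose axes are the tool frame's). Camera axes: x right, y down, z forward; pixel columns grow to the right and rows downward; lengths in m; the calibration is good to about 2 mm. A picture is of the moment at which its call begins: read the wrist's pose just before it.
- order.sign_off(): hands the job in, once; it reports no verdict.
The state is a dict: "time_s": time; "qpos": joint angles; "joint_velocities": joint speeds; "effort": joint torques, N m; "tool_pos": TCP position; "tool_rot": TCP orientation; "force": force on the tool from outside, world axes, zero at the start; "wrist_torque": the same for the moment, N m; "grip_width": finger opening in m.
Only numpy, scipy, OpenCV 4.12 (cv2) and the standard library are available. Lean on these libraries where they do the work, as an engineer would, in place of code of your own. Each camera call takes 0.05 s, during which the arm holds its last target. There are 200 camera calls.

## Working session

There is one attempt and no reset: what is moved stays moved. The work goes in short steps, Python scripts to look and compute and a shell command to move; the robot and the scene stay as the last step left them, time stands still between calls to the robot, and variables do not carry over. Pictures are saved under pics/ and viewed, on a budget of 14 in all, crops included, one or two more only if the job needs it, and the job is handed in when it is done.

```bash
ls; mkdir -p pics; python3 - <<'E'
from cell import env, optics
import cv2, numpy as np
o=env.get_obs(); print(o)
for n in ("scene","wrist"):
    c=optics.read_camera(n); cv2.imwrite(f"pics/{n}0.png",c["frame"])
    print(n,{k:(np.round(v,4).tolist() if k not in("frame","z_map") else None) for k,v in c.items()})
E
```

```text
pics
{'time_s': 0.0, 'qpos': array([ 0.80708342, 18.43857255, -4.01579358, 83.17544639,  1.29748602,
       78.54072048, -3.25919119]), 'joint_velocities': array([-0.01716279,  0.01476678, -0.0641399 , -0.06872247,  0.01883977,
       -0.0335781 , -0.03770453]), 'effort': array([-2.58547143e-04, -4.91284704e+01, -4.03903294e-01, -3.12526345e+01,
       -6.40594075e-02,  4.37659642e-02,  1.61017233e-04]), 'tool_pos': array([ 6.49575446e-01, -4.52211946e-05,  2.91162191e-01]), 'tool_rot': array([1.79991858e+02, 1.09355585e-01, 4.22423663e-03]), 'force': array([-0.31804544,  0.39063923, -0.62810777]), 'wrist_torque': array([ 0.01930439, -0.05607515, -0.04181588]), 'grip_width': 0.08671497052920052}
scene {'frame': None, 'z_map': None, 'fx': 617.2715, 'fy': 617.2715, 'cx': 326.1414, 'cy': 241.4117, 'distortion': [0.0207, 0.0, 0.0, 0.0, 0.0], 'R': [[0.5217, 0.853, 0.0127], [0.6747, -0.4034, -0.6181], [-0.5221, 0.331, -0.786]], 't': [-0.2786, -0.3397, 1.1641]}
wrist {'frame': None, 'z_map': None, 'fx': 340.0063, 'fy': 340.0063, 'cx': 324.8053, 'cy': 233.7184, 'distortion': [-0.0611, 0.0, 0.0, 0.0, 0.0], 'hand_eye': [[1.0, 0.0006, 0.0005, -0.0002], [-0.0007, 0.9606, 0.278, -0.0774], [-0.0003, -0.278, 0.9606, -0.0923], [0.0, 0.0, 0.0, 1.0]]}
```

View pics/scene0.png

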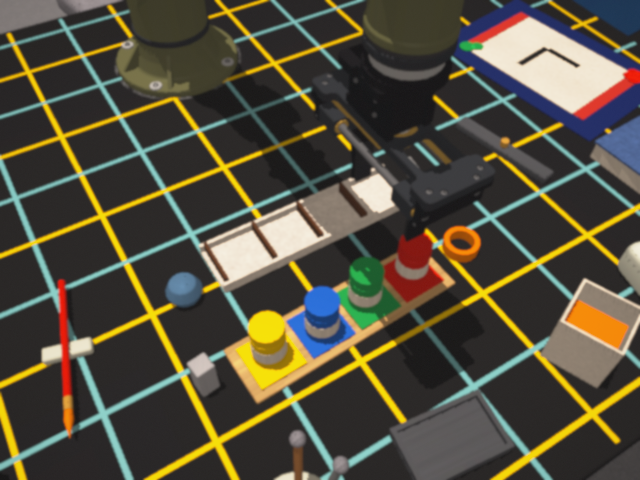

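View pics/wrist0.png

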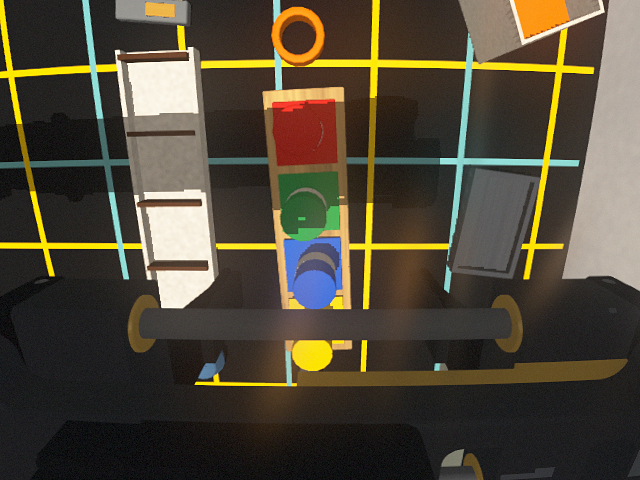

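The scene view shows, from the robot's left to its right (image right to left), red (412,255), green (366,282), blue (321,312) and yellow (267,335). The rack is empty and nearer the robot. The wrist view agrees, with image up being robot left, but the gripper hides the rack's right end (about 190,300). I'll back off so the wrist camera sees the whole rack.

```bash
python3 -m creep '[[0,2.8,-2,0,0,0,1],[0,2.8,-2,0,0,0,1],[0,2.8,-2,0,0,0,1],[0,2.8,-2,0,0,0,1],[0,2.8,-2,0,0,0,1],[0,0,0,0,0,0,1],[0,0,0,0,0,0,1]]' 20
cat > see.py <<'E'
from cell import env, optics
import cv2, numpy as np
from scipy.spatial.transform import Rotation as Ro
def grab(n):
    o=env.get_obs(); c=optics.read_camera(n)
    K=np.array([[c["fx"],0,c["cx"]],[0,c["fy"],c["cy"]],[0,0,1]]); D=np.array(c["distortion"])
    if n=="wrist":
        H=np.array(c["hand_eye"]); T=np.eye(4); T[:3,:3]=Ro.from_euler("xyz",o["tool_rot"],degrees=True).as_matrix(); T[:3,3]=o["tool_pos"]
        M=T@H; Rw,C=M[:3,:3],M[:3,3]
    else:
        R=np.array(c["R"]); Rw,C=R.T,-R.T@np.array(c["t"])
    v,u=np.mgrid[:480,:640]; p=np.stack([u,v],-1).reshape(-1,1,2).astype(float)
    q=cv2.undistortPoints(p,K,D).reshape(480,640,2)
    d=np.dstack([q,np.ones((480,640))])@Rw.T
    P=C+d*c["z_map"][...,None]; P[c["z_map"]==0]=np.nan
    return c["frame"],d,C,P
def cast(d,C,z): return C+d*((z-C[2])/d[...,2])[...,None]
HUE={"red":(174,6),"yellow":(22,34),"green":(45,85),"blue":(95,120)}
def cmask(f,n):
    h=cv2.cvtColor(f,cv2.COLOR_BGR2HSV); a,b=HUE[n]; H=h[...,0]
    m=((H>=a)&(H<=b)) if a<b else ((H>=a)|(H<=b))
    return m&(h[...,1]>120)&(h[...,2]>40)
def box(pts):
    r=cv2.minAreaRect((pts*1000).astype(np.float32)); return r
E
cat > meas.py <<'E'
from see import *
import sys
tag=sys.argv[1]
for n in sys.argv[2:]:
    f,d,C,P=grab(n); cv2.imwrite(f"pics/{n}{tag}.png",f)
    for k in HUE:
        m=cmask(f,k)&(P[...,0]>.3)&(P[...,0]<.9)&(abs(P[...,1])<.3)
        for lab,lo,hi,z in (("lid",.065,.085,.076),("lidrack",.06,.0735,.072),("tile",.004,.018,.010)):
            s=m&(P[...,2]>lo)&(P[...,2]<hi)
            if s.sum()<80: continue
            X=cast(d,C,z)[s][:,:2]; (c,w,a)=box(X) if lab=="tile" else (*cv2.minEnclosingCircle((X*1000).astype(np.float32)),0)
            print(n,k,lab,s.sum(),np.round(c,1),np.round(w,1),round(a,1),"z",round(float(np.median(P[s][:,2])),4))
    h=cv2.cvtColor(f,cv2.COLOR_BGR2HSV)
    s=(h[...,1]<70)&(h[...,2]>60)&(P[...,2]>.013)&(P[...,2]<.024)&(P[...,0]>.35)&(P[...,0]<.9)&(abs(P[...,1])<.25)
    nl,L,st,_=cv2.connectedComponentsWithStats(s.astype(np.uint8))
    s=s&(P[...,2]>.015)
    print(n,"lips",s.sum(),box(cast(d,C,.018)[s][:,:2]) if s.sum()>50 else "")
E
python3 meas.py 1 wrist scene side
```

```text
time_s: 0.8
tool_pos: [0.6488, -0.1429, 0.3885]
tool_rot: [-179.9, 0.7, 0.2]
force: [-0.3, 0.7, -0.3]
grip_width: 0.0869
wrist red lid 598 [624.8  74.1] 20.3 0 z 0.0756
wrist red lidrack 136 [625.1  73. ] 20.1 0 z 0.0673
wrist red tile 1326 [628.2  73.7] [65.4 53.6] 2.2 z 0.01
wrist yellow lid 852 [ 736.1 -161.2] 124.4 0 z 0.0757
wrist yellow tile 1027 [586.6 -53. ] [167.5 266.6] 1.2 z 0.0095
wrist green lid 1270 [628.6   1.6] 22.4 0 z 0.0758
wrist green tile 1140 [631.6   5.4] [65.3 65.3] 2.9 z 0.0099
wrist blue lid 1128 [637.9 -69.7] 21.9 0 z 0.0759
wrist blue tile 1123 [635.5 -69.1] [64.4 64.4] 2.9 z 0.0098
wrist lips 3429 ((651.6158447265625, -70.09590148925781), (316.48834228515625, 450.91876220703125), 86.03817749023438)
scene red lid 812 [627.7  79.2] 25.9 0 z 0.0761
scene red lidrack 199 [630.   75.5] 22.5 0 z 0.0674
scene red tile 972 [627.8  78.4] [64.8 64.2] 3.0 z 0.0106
scene yellow lid 1082 [635.3 -72.4] 96.0 0 z 0.0765
scene yellow lidrack 191 [635.1 -71.5] 97.2 0 z 0.0678
scene yellow tile 1578 [602.8  -3.3] [593.1 594.1] 89.9 z 0.0106
scene green lid 889 [630.3  -1. ]
[... 409 characters left out ...]
red lid 657 [617.1  86.3] 28.9 0 z 0.0752
side red lidrack 249 [614.9  90.1] 25.5 0 z 0.0674
side red tile 776 [574.5  46.1] [209.6  68.9] 43.1 z 0.0096
side yellow lid 132 [ 631.9 -146.7] 21.4 0 z 0.0757
side yellow tile 106 [582.5  13.2] [ 66.9 391.1] 17.8 z 0.0099
side green lid 522 [620.5   8.1] 29.9 0 z 0.0752
side green lidrack 204 [622.7  11.3] 30.0 0 z 0.0672
side green tile 544 [628.5   6.8] [62.  62.4] 3.4 z 0.0098
side blue lid 438 [631.1 -62.6] 30.5 0 z 0.0753
side blue lidrack 187 [625.8 -54.2] 22.9 0 z 0.067
side blue tile 443 [627.1 -68.3] [53.9 63.2] 1.3 z 0.0099
side lips 2857 ((660.7340698242188, 0.34747314453125), (452.2873840332031, 496.2797546386719), 0.3676263689994812)
```

View pics/wrist1.png

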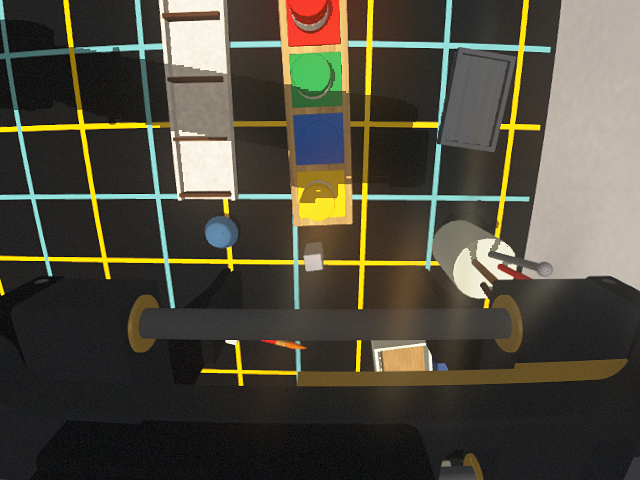

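The wrist view shows the rack's right end at (208,195) and all four jars: red (310,10), green (313,75), blue (318,140) and yellow (319,205). A loose ball at (220,232) and a block at (314,257) lie just past the right ends. Next I'll refine the rack and lid fits.

```bash
cat > meas2.py <<'E'
from see import *
import sys
for n in sys.argv[1:]:
    f,d,C,P=grab(n)
    for k in HUE:
        m=cmask(f,k)&(P[...,0]>.4)&(P[...,0]<.7)&(abs(P[...,1])<.2)&(P[...,2]>.0685)&(P[...,2]<.08)
        nl,L,st,_=cv2.connectedComponentsWithStats(m.astype(np.uint8))
        if nl<2: continue
        i=1+np.argmax(st[1:,4]); s=L==i
        X=P[s][:,:2]; zz=P[s][:,2]; s2=zz>np.median(zz)-.003
        e=cv2.minEnclosingCircle((cast(d,C,float(np.median(zz)))[s][s2][:,:2]*1000).astype(np.float32))
        print(n,k,"lid",s2.sum(),np.round(e[0],1),round(e[1],1),"mean",np.round(X.mean(0)*1000,1),round(float(np.median(zz)),4))
    h=cv2.cvtColor(f,cv2.COLOR_BGR2HSV)
    s=(h[...,1]<80)&(h[...,2]>50)&(P[...,2]>.003)&(P[...,2]<.022)&(P[...,0]>.4)&(P[...,0]<.575)&(abs(P[...,1])<.22)
    nl,L,st,_=cv2.connectedComponentsWithStats(cv2.morphologyEx(s.astype(np.uint8),cv2.MORPH_CLOSE,np.ones((7,7))))
    s&=L==1+np.argmax(st[1:,4])
    for lab,lo,hi,z in(("floor",.003,.0095,.006),("lip",.014,.022,.018)):
        q=s&(P[...,2]>lo)&(P[...,2]<hi)
        if q.sum()>50: print(n,lab,q.sum(),box(cast(d,C,z)[q][:,:2]))
    dv=(h[...,2]<130)&(P[...,2]>.019)&(P[...,2]<.030)&(P[...,0]>.4)&(P[...,0]<.575)&(abs(P[...,1])<.22)
    nl,L,st,_=cv2.connectedComponentsWithStats(dv.astype(np.uint8))
    for i in range(1,nl):
        if st[i,4]>25:
            X=cast(d,C,.024)[L==i][:,:2]; r=box(X); print(n,"div",st[i,4],np.round(r[0],1),np.round(r[1],1),round(r[2],1))
E
python3 meas2.py wrist scene side
```

```text
wrist red lid 532 [624.7  75.3] 20.8 mean [624.6  69.4] 0.0757
wrist yellow lid 748 [ 634.8 -143.8] 21.9 mean [ 633.9 -147.1] 0.0757
wrist green lid 1244 [628.4   1.9] 22.1 mean [628.7   2.4] 0.0759
wrist blue lid 1113 [637.9 -69.8] 21.9 mean [637.9 -69.1] 0.0759
wrist floor 9114 ((480.1410217285156, -23.329483032226562), (80.3319091796875, 256.6559753417969), 0.22847481071949005)
wrist lip 1875 ((478.3923034667969, -24.95428466796875), (83.17595672607422, 251.92091369628906), 0.2011333554983139)
wrist div 274 [478.5  80.2] [ 6.3 70.5] 89.3
wrist div 257 [478.9   6.1] [71.4  5.7] 0.3
wrist div 186 [479.  -68.1] [70.2  4.4] 0.9
wrist div 167 [ 479.5 -142.7] [70.4  4.4] 1.5
wrist div 260 [ 499.1 -193.9] [38.6 44.7] 54.4
scene red lid 685 [625.2  80.7] 22.8 mean [626.4  78.6] 0.0763
scene yellow lid 937 [ 635.5 -144.9] 22.3 mean [ 636.7 -146.3] 0.0767
scene green lid 768 [629.2   1.1] 22.7 mean [ 6.298e+02 -5.000e-01] 0.0764
scene blue lid 854 [639.2 -70.1] 22.7 mean [640.2 -72. ] 0.0766
scene floor 5986 ((463.697509765625, 3.95556640625), (117.46664428710938, 320.78131103515625), 0.584
[... 457 characters left out ...]
. ] 0.0753
side yellow lid 147 [ 632.8 -146.7] 20.7 mean [ 634.2 -150.4] 0.0758
side green lid 398 [625.8   4.1] 24.3 mean [624.1   5. ] 0.0754
side blue lid 320 [634.8 -68.8] 24.5 mean [634.  -66.7] 0.0754
side floor 6281 ((474.9915771484375, 6.028045654296875), (320.263916015625, 83.89539337158203), 89.63152313232422)
side lip 1724 ((475.5478515625, 7.3434295654296875), (83.69841766357422, 317.3327331542969), 0.3926391303539276)
side div 178 [ 489.6 -186. ] [44.6 34.7] 13.3
side div 192 [ 477.2 -139.8] [72.5 13.1] 0.4
side div 173 [476.1 -66.2] [10.1 71.4] 88.5
side div 253 [475.1   8.4] [73.3 11.1] 0.2
side div 209 [475.1  83.4] [ 8.1 70.4] 88.5
side div 259 [475.1 157.9] [ 7.4 72. ] 88.9
```

```bash
cat > go.py <<'E'
# usage: go.py x y z (mm, TCP target): prints shift in tool axes (cm) and turn (rad) to upright yaw 0
import sys; from see import *
o=env.get_obs(); R=Ro.from_euler("xyz",o["tool_rot"],degrees=True)
t=np.array(list(map(float,sys.argv[1:4])))/1000
print("shift cm",np.round(R.inv().apply(t-o["tool_pos"])*100,2),"turn",np.round((R.inv()*Ro.from_euler("x",180,degrees=True)).as_rotvec(),4),
 "F",np.round(o["force"],1),"w",round(o["grip_width"],4),"t",o["time_s"],"tcp",np.round(o["tool_pos"],4))
E
python3 -m creep '[[-0.4,-3.7,3,0,0.003,0,1],[-0.4,-3.7,3,0,0.003,0,1],[-0.4,-3.7,3,0,0.003,0,1],[-0.4,-3.7,3,0,0.003,0,1],[-0.4,-3.7,3,0,0,0,1],[-0.4,-3.7,3,0,0,0,1],[0,0,0,0,0,0,1],[0,0,0,0,0,0,1]]'
python3 go.py 625 80 106
```

```text
time_s: 1.9
tool_pos: [0.6192, 0.0923, 0.2]
tool_rot: [180.0, 0.1, 0.8]
force: [0.1, -0.4, 0.6]
grip_width: 0.0869
shift cm [0.57 1.24 9.4 ] turn [0.0005 0.0009 0.0132] F [ 0.1 -0.4  0.6] w 0.0869 t 1.9 tcp [0.6192 0.0923 0.2   ]
```

```bash
python3 -m creep '[[0.3,0.6,0.5,0,0,0.006,1],[0.3,0.5,1,0,0,0.006,1],[0,0,0,0,0,0,1],[0,0,2,0,0,0,1],[0,0,2,0,0,0,1],[0,0,2,0,0,0,1],[0,0,1,0,0,0,1],[0,0,0.5,0,0,0,1],[0,0,0,0,0,0,1]]'
python3 go.py 625 80 106
```

```text
time_s: 2.8
tool_pos: [0.6312, 0.0704, 0.111]
tool_rot: [179.8, -0.5, -0.8]
force: [0.4, 0.3, -0.2]
grip_width: 0.0872
shift cm [-0.64 -0.95  0.49] turn [ 0.003  -0.0087 -0.014 ] F [ 0.4  0.3 -0.2] w 0.0872 t 2.8 tcp [0.6312 0.0704 0.111 ]
```

```bash
python3 -m creep '[[0,0,0,0,0,0,1],[0,0,0,0,0,0,1]]'
python3 go.py 625 80 106
python3 -m creep '[[-0.6,0,0,0,0,0,1]]'
python3 go.py 625 80 106
python3 -m creep '[[0,0,0,0,0,0,1]]'
python3 go.py 625 80 106
```

```text
time_s: 3.0
tool_pos: [0.6323, 0.0701, 0.1127]
tool_rot: [179.8, -0.6, -0.8]
force: [0.6, 0.8, -0.9]
grip_width: 0.0873
shift cm [-0.75 -0.98  0.66] turn [ 0.0027 -0.0112 -0.0148] F [ 0.6  0.8 -0.9] w 0.0873 t 3.0 tcp [0.6323 0.0701 0.1127]
time_s: 3.1
tool_pos: [0.6271, 0.0702, 0.1136]
tool_rot: [179.9, -0.8, -0.9]
force: [0.3, -1.1, 0.1]
grip_width: 0.0865
shift cm [-0.24 -0.98  0.75] turn [ 0.0025 -0.0133 -0.0149] F [ 0.3 -1.1  0.1] w 0.0865 t 3.1 tcp [0.6271 0.0702 0.1136]
time_s: 3.2
tool_pos: [0.6266, 0.0705, 0.1141]
tool_rot: [179.9, -0.8, -0.8]
force: [-0.3, 0.8, 0.4]
grip_width: 0.087
shift cm [-0.19 -0.95  0.81] turn [ 0.0023 -0.0135 -0.0146] F [-0.3  0.8  0.4] w 0.087 t 3.2 tcp [0.6266 0.0705 0.1141]
```

```bash
python3 -m creep '[[-0.2,-0.9,0.5,0,-0.013,-0.014,1],[0,0,0.4,0,0,0,1],[0,0,0,0,0,0,1]]'
python3 go.py 625 80 106
python3 - <<'E'
import cv2
from see import *
f=grab("side")[0]; cv2.imwrite("pics/side2.png",f)
E
```

```text
time_s: 3.5
tool_pos: [0.6248, 0.0809, 0.1052]
tool_rot: [179.9, -0.0, 0.1]
force: [-0.4, -0.4, -0.1]
grip_width: 0.0874
shift cm [ 0.02  0.09 -0.08] turn [ 0.0019 -0.0009  0.0015] F [-0.4 -0.4 -0.1] w 0.0874 t 3.5 tcp [0.6248 0.0809 0.1052]
```

View pics/side2.png

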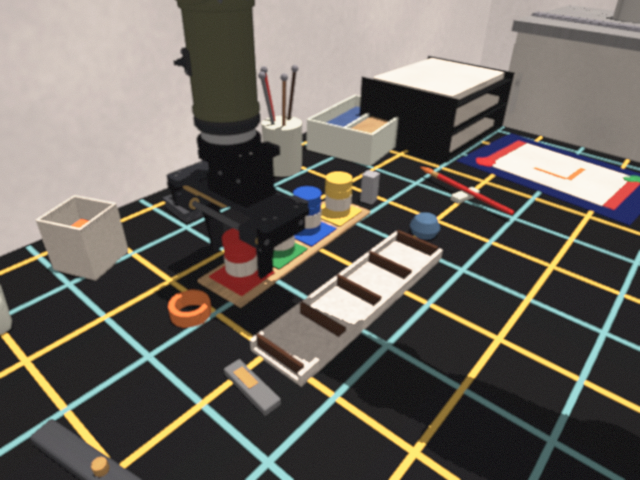

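In the side view the open fingers straddle the red jar at (240,250), and green at (285,240) is clear. Now I'll grip.

```bash
python3 -m creep '[[0,0,0,0,0,0,0],[0,0,0,0,0,0,0],[0,0,0,0,0,0,0],[0,0,0,0,0,0,0],[0,0,0,0,0,0,0],[0,0,0,0,0,0,0]]' 20
python3 go.py 625 80 106
```

```text
time_s: 4.15
tool_pos: [0.625, 0.0809, 0.1054]
tool_rot: [179.9, -0.1, 0.1]
force: [-0.4, -0.3, 1.0]
grip_width: 0.0468
shift cm [-0.    0.09 -0.06] turn [ 0.0016 -0.0011  0.0012] F [-0.4 -0.3  1. ] w 0.0468 t 4.15 tcp [0.625  0.0809 0.1054]
```

```bash
python3 -m creep '[[0,0,0,0,0,0,0],[0,0,0,0,0,0,0],[0,0,0,0,0,0,0],[0,0,-0.5,0,0,0,0],[0,0,-1.5,0,0,0,0],[0,0,-2,0,0,0,0],[0,0,-2,0,0,0,0],[0,0,-1.5,0,0,0,0],[0,0,-0.7,0,0,0,0],[0,0,0,0,0,0,0]]' 25
python3 go.py 478 -106 102.5
```

```text
time_s: 5.15
tool_pos: [0.6244, 0.0809, 0.1942]
tool_rot: [179.9, -0.0, 0.1]
force: [-0.7, -0.1, -2.0]
grip_width: 0.0436
shift cm [-14.67  18.66   9.19] turn [ 0.0017 -0.0008  0.0012] F [-0.7 -0.1 -2. ] w 0.0436 t 5.15 tcp [0.6244 0.0809 0.1942]
```

```bash
python3 -m creep '[[-0.9,1.1,0,0,0,0,0],[-1.8,2.3,0,0,0,0,0],[-2.6,3.3,0,0,0,0,0],[-2.6,3.3,0,0,0,0,0],[-2.6,3.3,0,0,0,0,0],[-1.8,2.3,0,0,0,0,0],[-1.2,1.5,0,0,0,0,0],[-0.6,0.8,0,0,0,0,0],[-0.2,0.3,0,0,0,0,0],[0,0,0,0,0,0,0],[0,0,0,0,0,0,0]]'
python3 go.py 478 -106 102.5
```

```text
time_s: 6.25
tool_pos: [0.4659, -0.111, 0.1863]
tool_rot: [-180.0, 0.8, -0.0]
force: [0.1, -0.2, -2.1]
grip_width: 0.0439
shift cm [ 1.33 -0.5   8.36] turn [-0.0005  0.0141 -0.0006] F [ 0.1 -0.2 -2.1] w 0.0439 t 6.25 tcp [ 0.4659 -0.111   0.1863]
```

```bash
python3 -m creep '[[0.7,-0.3,0.5,0,0.007,0,0],[0.5,-0.2,0.8,0,0.007,0,0],[0,0,1.5,0,0,0,0],[0,0,1.5,0,0,0,0],[0,0,1.2,0,0,0,0],[0,0,0.8,0,0,0,0],[0,0,0.3,0,0,0,0],[0,0,0,0,0,0,0]]'
python3 go.py 478 -106 102.5
```

```text
time_s: 7.05
tool_pos: [0.4833, -0.099, 0.1144]
tool_rot: [-179.8, -0.2, 0.6]
force: [-0.5, -0.7, -0.9]
grip_width: 0.0437
shift cm [-0.54  0.7   1.18] turn [-0.0027 -0.0026  0.0101] F [-0.5 -0.7 -0.9] w 0.0437 t 7.05 tcp [ 0.4833 -0.099   0.1144]
```

```bash
python3 -m creep '[[-0.5,0.6,0.3,0,0,0.008,0],[0,0,0.4,0,0,0,0],[0,0,0.2,0,0,0,0],[0,0,0,0,0,0,0]]'
python3 go.py 478 -106 102
python3 - <<'E'
from see import *
f=grab("side")[0]; cv2.imwrite("pics/side3.png",cv2.resize(f[180:400,200:520],None,fx=2,fy=2))
E
```

```text
time_s: 7.45
tool_pos: [0.4788, -0.1062, 0.1061]
tool_rot: [-179.9, -0.3, 0.0]
force: [0.5, -0.3, -2.6]
grip_width: 0.0434
shift cm [-0.09 -0.02  0.4 ] turn [-0.002  -0.0054  0.0005] F [ 0.5 -0.3 -2.6] w 0.0434 t 7.45 tcp [ 0.4788 -0.1062  0.1061]
```

View pics/side3.png

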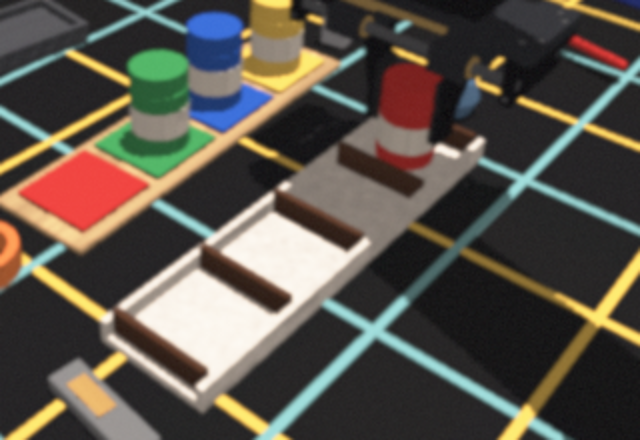

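The red jar (405,115 in the crop) hangs upright in the rightmost compartment, just above the floor and clear of the divider and lips. I'll lower it the last few millimetres until it touches.

```bash
python3 -m creep '[[0,0,0.2,0,-0.005,0,0],[0,0,0.15,0,0,0,0],[0,0,0.1,0,0,0,0]]'
python3 go.py 478 -106 102
python3 -m creep '[[0,0,0.1,0,0,0,0],[0,0,0.1,0,0,0,0]]'
python3 go.py 478 -106 102
```

```text
time_s: 7.8
tool_pos: [0.4796, -0.1061, 0.1021]
tool_rot: [-179.9, -0.1, 0.0]
force: [-0.9, 0.7, -1.2]
grip_width: 0.0434
shift cm [-0.16 -0.01  0.01] turn [-0.0018 -0.0019  0.0008] F [-0.9  0.7 -1.2] w 0.0434 t 7.8 tcp [ 0.4796 -0.1061  0.1021]
time_s: 8.0
tool_pos: [0.4798, -0.106, 0.1013]
tool_rot: [-179.9, -0.1, 0.1]
force: [-4.9, 1.8, 12.8]
grip_width: 0.0433
shift cm [-0.18  0.   -0.07] turn [-0.0019 -0.0013  0.001 ] F [-4.9  1.8 12.8] w 0.0433 t 8.0 tcp [ 0.4798 -0.106   0.1013]
```

Contact with the floor (13 N up). Release and go up.

```bash
python3 -m creep '[[0,0,0,0,0,0,1],[0,0,0,0,0,0,1],[0,0,0,0,0,0,1],[0,0,0,0,0,0,1],[0,0,0,0,0,0,1],[0,0,0,0,0,0,1],[0,0,-0.8,0,0,0,1],[0,0,-1.8,0,0,0,1],[0,0,-2.2,0,0,0,1],[0,0,-1.8,0,0,0,1],[0,0,-1,0,0,0,1],[0,0,-0.3,0,0,0,1],[0,0,0,0,0,0,1]]'
python3 go.py 629 1.5 106
```

```text
time_s: 9.3
tool_pos: [0.4801, -0.1061, 0.1854]
tool_rot: [-179.9, -0.2, 0.1]
force: [0.2, -0.2, -0.1]
grip_width: 0.0871
shift cm [ 14.88 -10.73   8.  ] turn [-0.0017 -0.0029  0.0012] F [ 0.2 -0.2 -0.1] w 0.0871 t 9.3 tcp [ 0.4801 -0.1061  0.1854]
```

```bash
python3 -m creep '[[0.9,-0.7,0,0,0,0,1],[1.8,-1.3,0,0,0,0,1],[2.6,-1.9,0,0,0,0,1],[2.6,-1.9,0,0,0,0,1],[2.4,-1.7,0,0,0,0,1],[1.7,-1.3,0,0,0,0,1],[1.1,-0.8,0,0,0,0,1],[0.5,-0.4,0,0,0,0,1],[0.1,-0.1,0,0,0,0,1],[0,0,0,0,0,0,1],[0,0,0,0,0,0,1]]'
python3 go.py 629 1.5 106
```

```text
time_s: 10.4
tool_pos: [0.6206, 0.0043, 0.1737]
tool_rot: [-179.7, 0.7, 0.1]
force: [-0.7, 0.3, -0.2]
grip_width: 0.0871
shift cm [0.93 0.32 6.76] turn [-0.0057  0.0128  0.0013] F [-0.7  0.3 -0.2] w 0.0871 t 10.4 tcp [0.6206 0.0043 0.1737]
```

```bash
python3 -m creep '[[0.9,0.3,0,0,0.012,0,1],[0,0,0,0,0,0,1],[0,0,1.2,0,0,0,1],[0,0,1.8,0,0,0,1],[0,0,1.6,0,0,0,1],[0,0,0.9,0,0,0,1],[0,0,0.3,0,0,0,1],[0,0,0,0,0,0,1]]'
python3 go.py 629 1.5 106
```

```text
time_s: 11.2
tool_pos: [0.6291, -0.0024, 0.1123]
tool_rot: [-179.8, -0.1, -0.2]
force: [0.6, -0.3, -0.5]
grip_width: 0.0871
shift cm [-0.01 -0.39  0.63] turn [-0.0042 -0.0009 -0.0038] F [ 0.6 -0.3 -0.5] w 0.0871 t 11.2 tcp [ 0.6291 -0.0024  0.1123]
```

Adjust and grip in one call. After 9 closing rows the first grip was complete, so I'll use the same count here.

```bash
python3 -m creep '[[0,-0.4,0.4,0,0,0,1],[0,0,0.2,0,0,0,1],[0,0,0,0,0,0,0],[0,0,0,0,0,0,0],[0,0,0,0,0,0,0],[0,0,0,0,0,0,0],[0,0,0,0,0,0,0],[0,0,0,0,0,0,0],[0,0,0,0,0,0,0],[0,0,0,0,0,0,0],[0,0,0,0,0,0,0]]' 25
python3 go.py 478 -31 102
```

```text
time_s: 12.3
tool_pos: [0.6307, 0.0022, 0.1086]
tool_rot: [-179.7, -0.3, -0.2]
force: [0.6, 0.9, -0.7]
grip_width: 0.0433
shift cm [-15.26   3.38   0.56] turn [-0.0044 -0.0054 -0.0037] F [ 0.6  0.9 -0.7] w 0.0433 t 12.3 tcp [0.6307 0.0022 0.1086]
```

```bash
python3 -m creep '[[0,0,-0.5,0,0,0,0],[0,0,-1.5,0,0,0,0],[0,0,-2,0,0,0,0],[0,0,-2,0,0,0,0],[0,0,-1.5,0,0,0,0],[0,0,-0.7,0,0,0,0],[0,0,0,0,0,0,0],[-0.9,0.2,0,0,0,0,0],[-1.8,0.4,0,0,0,0,0],[-2.6,0.6,0,0,0,0,0],[-2.6,0.6,0,0,0,0,0],[-2.6,0.6,0,0,0,0,0],[-1.8,0.4,0,0,0,0,0],[-1.2,0.2,0,0,0,0,0],[-0.5,0.1,0,0,0,0,0],[-0.1,0,0,0,0,0,0],[0,0,0,0,0,0,0],[0,0,0,0,0,0,0]]'
python3 go.py 478 -31 102
```

```text
time_s: 14.1
tool_pos: [0.4751, -0.0306, 0.1893]
tool_rot: [-179.7, 0.4, -0.2]
force: [-0.4, 0.7, -1.1]
grip_width: 0.0432
shift cm [0.36 0.08 8.73] turn [-0.0044  0.0078 -0.0041] F [-0.4  0.7 -1.1] w 0.0432 t 14.1 tcp [ 0.4751 -0.0306  0.1893]
```

```bash
python3 -m creep '[[0.3,0,0.5,0,0.008,0,0],[0,0,1.2,0,0,0,0],[0,0,1.6,0,0,0,0],[0,0,1.6,0,0,0,0],[0,0,1.2,0,0,0,0],[0,0,0.7,0,0,0,0],[0,0,0.3,0,0,0,0],[0,0,0,0,0,0,0]]'
python3 go.py 478 -31 104
```

```text
time_s: 14.9
tool_pos: [0.4799, -0.0293, 0.1114]
tool_rot: [-179.7, 0.0, -0.1]
force: [0.1, 0.4, -0.1]
grip_width: 0.0432
shift cm [-0.19  0.18  0.74] turn [-0.005   0.0004 -0.0025] F [ 0.1  0.4 -0.1] w 0.0432 t 14.9 tcp [ 0.4799 -0.0293  0.1114]
```

```bash
python3 -m creep '[[-0.2,0.2,0.3,-0.004,0,0,0],[0,0,0.15,0,0,0,0],[0,0,0.1,0,0,0,0]]'
python3 go.py 478 -31 104
python3 -m creep '[[0,0,0.1,0,0,0,0],[0,0,0.1,0,0,0,0]]'
python3 go.py 478 -31 104
```

```text
time_s: 15.2
tool_pos: [0.4788, -0.0316, 0.1068]
tool_rot: [-180.0, -0.1, -0.2]
force: [-0.1, 0.3, -2.0]
grip_width: 0.0435
shift cm [-0.08 -0.06  0.28] turn [-0.0005 -0.0024 -0.0026] F [-0.1  0.3 -2. ] w 0.0435 t 15.2 tcp [ 0.4788 -0.0316  0.1068]
time_s: 15.4
tool_pos: [0.4793, -0.0316, 0.1053]
tool_rot: [-180.0, -0.2, -0.2]
force: [0.3, -0.3, -0.4]
grip_width: 0.0435
shift cm [-0.13 -0.06  0.13] turn [-0.0004 -0.0039 -0.0027] F [ 0.3 -0.3 -0.4] w 0.0435 t 15.4 tcp [ 0.4793 -0.0316  0.1053]
```

```bash
python3 -m creep '[[0,0,0.1,0,0,0,0],[0,0,0.1,0,0,0,0]]'
python3 go.py 478 -31 104
```

```text
time_s: 15.6
tool_pos: [0.4794, -0.0317, 0.1044]
tool_rot: [-180.0, -0.2, -0.2]
force: [-4.9, -0.3, 13.4]
grip_width: 0.0435
shift cm [-0.14 -0.07  0.04] turn [-0.0002 -0.0038 -0.0029] F [-4.9 -0.3 13.4] w 0.0435 t 15.6 tcp [ 0.4794 -0.0317  0.1044]
```

```bash
python3 -m creep '[[0,0,0,0,0,0,1],[0,0,0,0,0,0,1],[0,0,0,0,0,0,1],[0,0,0,0,0,0,1],[0,0,0,0,0,0,1],[0,0,0,0,0,0,1],[0,0,-0.8,0,0,0,1],[0,0,-1.8,0,0,0,1],[0,0,-2.2,0,0,0,1],[0,0,-1.8,0,0,0,1],[0,0,-1,0,0,0,1],[0.9,0.2,-0.2,0,0,0,1],[1.8,0.5,0,0,0,0,1],[2.7,0.7,0,0,0,0,1],[2.7,0.7,0,0,0,0,1],[2.6,0.6,0,0,0,0,1],[1.9,0.5,0,0,0,0,1],[1.2,0.3,0,0,0,0,1],[0.6,0.2,0,0,0,0,1],[0.1,0,0,0,0,0,1]]'
python3 -m creep '[[0,0,0,0,0,0,1],[0,0,0,0,0,0,1]]'
python3 go.py 638 -70 106
```

```text
time_s: 17.6
tool_pos: [0.6316, -0.0718, 0.1817]
tool_rot: [180.0, 0.0, -0.1]
force: [-0.7, 0.0, -0.2]
grip_width: 0.0873
time_s: 17.8
tool_pos: [0.6307, -0.0715, 0.1806]
tool_rot: [180.0, 0.1, -0.1]
force: [0.2, -0.0, 0.2]
grip_width: 0.0871
shift cm [ 0.74 -0.16  7.46] turn [ 0.0003  0.0024 -0.0024] F [ 0.2 -0.   0.2] w 0.0871 t 17.8 tcp [ 0.6307 -0.0715  0.1806]
```

```bash
python3 -m creep '[[0.7,-0.1,0,0,0,0,1],[0,0,0,0,0,0,1],[0,0,1.2,0,0,0,1],[0,0,1.8,0,0,0,1],[0,0,1.8,0,0,0,1],[0,0,1.2,0,0,0,1],[0,0,0.5,0,0,0,1],[0,0,0,0,0,0,1]]'
python3 go.py 638 -70 106; python3 meas2.py side | grep lid
```

```text
time_s: 18.6
tool_pos: [0.6367, -0.0694, 0.112]
tool_rot: [-180.0, 0.1, -0.1]
force: [0.0, -0.2, -0.1]
grip_width: 0.0868
shift cm [0.13 0.06 0.6 ] turn [-0.      0.0019 -0.0011] F [ 0.  -0.2 -0.1] w 0.0868 t 18.6 tcp [ 0.6367 -0.0694  0.112 ]
side red lid 423 [ 478.  -102.8] 24.0 mean [ 478.1 -102.4] 0.0716
side green lid 477 [477.2 -30.4] 23.2 mean [477.4 -29.5] 0.0716
side blue lid 324 [634.3 -69.3] 24.6 mean [634.  -66.5] 0.0754
```

Red and green stand in their compartments with lid tops at 71.6 mm, which matches 72 mm for a jar standing on the floor. Now blue.

```bash
python3 -m creep '[[0.1,0,0.4,0,0,0,1],[0,0,0.3,0,0,0,1],[0,0,0,0,0,0,0],[0,0,0,0,0,0,0],[0,0,0,0,0,0,0],[0,0,0,0,0,0,0],[0,0,0,0,0,0,0],[0,0,0,0,0,0,0],[0,0,0,0,0,0,0],[0,0,0,0,0,0,0],[0,0,0,0,0,0,0]]' 25
python3 go.py 478 44 102
```

```text
time_s: 19.75
tool_pos: [0.6399, -0.0696, 0.1081]
tool_rot: [180.0, -0.2, -0.1]
force: [0.2, -0.5, -0.2]
grip_width: 0.0437
shift cm [-16.21 -11.34   0.54] turn [ 0.0004 -0.004  -0.0012] F [ 0.2 -0.5 -0.2] w 0.0437 t 19.75 tcp [ 0.6399 -0.0696  0.1081]
```

```bash
python3 -m creep '[[0,0,-0.5,0,0,0,0],[0,0,-1.5,0,0,0,0],[0,0,-2,0,0,0,0],[0,0,-2,0,0,0,0],[0,0,-1.5,0,0,0,0],[0,0,-0.7,0,0,0,0],[0,0,0,0,0,0,0],[-0.9,-0.6,0,0,0,0,0],[-1.8,-1.3,0,0,0,0,0],[-2.8,-1.9,0,0,0,0,0],[-2.8,-2,0,0,0,0,0],[-2.8,-2,0,0,0,0,0],[-2,-1.4,0,0,0,0,0],[-1.3,-0.9,0,0,0,0,0],[-0.6,-0.4,0,0,0,0,0],[-0.1,-0.1,0,0,0,0,0],[0,0,0,0,0,0,0],[0,0,0,0,0,0,0]]'
python3 go.py 478 44 102
```

```text
time_s: 21.55
tool_pos: [0.4731, 0.0416, 0.1867]
tool_rot: [179.9, 0.7, -0.0]
force: [-0.2, 0.1, -1.9]
grip_width: 0.0433
shift cm [ 0.6  -0.26  8.46] turn [ 0.0024  0.0128 -0.0006] F [-0.2  0.1 -1.9] w 0.0433 t 21.55 tcp [0.4731 0.0416 0.1867]
```

```bash
python3 -m creep '[[0.5,-0.2,0.4,0.002,0.012,0,0],[0,0,1.2,0,0,0,0],[0,0,1.6,0,0,0,0],[0,0,1.6,0,0,0,0],[0,0,1.1,0,0,0,0],[0,0,0.6,0,0,0,0],[0,0,0.3,0,0,0,0],[0,0,0,0,0,0,0]]'
python3 go.py 478 44 104
```

```text
time_s: 22.35
tool_pos: [0.4807, 0.0412, 0.1121]
tool_rot: [180.0, 0.0, -0.3]
force: [-0.4, 0.5, -1.8]
grip_width: 0.0436
shift cm [-0.27 -0.28  0.81] turn [ 0.0004  0.0005 -0.0055] F [-0.4  0.5 -1.8] w 0.0436 t 22.35 tcp [0.4807 0.0412 0.1121]
```

```bash
python3 -m creep '[[-0.2,-0.3,0.3,0,0,0,0],[0,0,0.2,0,0,0,0],[0,0,0.15,0,0,0,0],[0,0,0.1,0,0,0,0]]'
python3 go.py 478 44 104
python3 -m creep '[[0,0,0.1,0,0,0,0],[0,0,0.1,0,0,0,0]]'
python3 go.py 478 44 104
```

```text
time_s: 22.75
tool_pos: [0.4798, 0.0448, 0.1057]
tool_rot: [-180.0, -0.2, -0.3]
force: [0.1, 0.2, -0.8]
grip_width: 0.0436
shift cm [-0.18  0.08  0.17] turn [ 0.     -0.0031 -0.0053] F [ 0.1  0.2 -0.8] w 0.0436 t 22.75 tcp [0.4798 0.0448 0.1057]
time_s: 22.95
tool_pos: [0.4801, 0.0449, 0.104]
tool_rot: [-180.0, -0.2, -0.3]
force: [-2.0, -0.1, 6.4]
grip_width: 0.0435
shift cm [-0.21  0.09 -0.  ] turn [-0.0001 -0.004  -0.0053] F [-2.  -0.1  6.4] w 0.0435 t 22.95 tcp [0.4801 0.0449 0.104 ]
```

```bash
python3 -m creep '[[0,0,0,0,0,0,1],[0,0,0,0,0,0,1],[0,0,0,0,0,0,1],[0,0,0,0,0,0,1],[0,0,0,0,0,0,1],[0,0,0,0,0,0,1],[0,0,-0.8,0,0,0,1],[0,0,-1.8,0,0,0,1],[0,0,-2.2,0,0,0,1],[0,0,-1.8,0,0,0,1],[0,0,-1,0,0,0,1],[0.9,1.1,-0.2,0,0,0,1],[1.8,2.2,0,0,0,0,1],[2.7,3.2,0,0,0,0,1],[2.7,3.2,0,0,0,0,1],[2.6,3.2,0,0,0,0,1],[1.9,2.3,0,0,0,0,1],[1.2,1.5,0,0,0,0,1],[0.6,0.7,0,0,0,0,1],[0.2,0.3,0,0,0,0,1]]'
python3 -m creep '[[0,0,0,0,0,0,1],[0,0,0,0,0,0,1]]'
python3 go.py 635 -144.5 106
```

```text
time_s: 24.95
tool_pos: [0.6315, -0.1472, 0.1827]
tool_rot: [179.7, -0.1, -0.3]
force: [-0.6, -0.2, 0.0]
grip_width: 0.0873
time_s: 25.15
tool_pos: [0.6307, -0.1468, 0.1816]
tool_rot: [179.8, 0.1, -0.2]
force: [-1.4, -0.5, -0.0]
grip_width: 0.0871
shift cm [ 0.44 -0.26  7.56] turn [ 0.0044  0.0012 -0.0042] F [-1.4 -0.5 -0. ] w 0.0871 t 25.15 tcp [ 0.6307 -0.1468  0.1816]
```

```bash
python3 -m creep '[[0.4,-0.2,0,0.004,0,0,1],[0,0,0,0,0,0,1],[0,0,1.2,0,0,0,1],[0,0,1.8,0,0,0,1],[0,0,1.8,0,0,0,1],[0,0,1.2,0,0,0,1],[0,0,0.5,0,0,0,1],[0,0,0,0,0,0,1]]'
python3 go.py 635 -144.5 106; python3 meas2.py scene | grep lid
```

```text
time_s: 25.95
tool_pos: [0.6341, -0.1389, 0.1131]
tool_rot: [-179.9, 0.0, 0.2]
force: [0.2, 0.2, 0.0]
grip_width: 0.087
shift cm [0.09 0.56 0.71] turn [-0.0021  0.0003  0.003 ] F [0.2 0.2 0. ] w 0.087 t 25.95 tcp [ 0.6341 -0.1389  0.1131]
scene yellow lid 239 [ 632.5 -133. ] 16.7 mean [ 633.4 -132.1] 0.0767
scene green lid 24 [492.9 -19.4] 9.1 mean [493.4 -19.5] 0.0728
scene blue lid 563 [482.   43.9] 23.4 mean [481.6  43. ] 0.0726
```

```bash
python3 -m creep '[[0.1,0.5,0.4,0,0,0,1],[0,0,0.3,0,0,0,1],[0,0,0,0,0,0,0],[0,0,0,0,0,0,0],[0,0,0,0,0,0,0],[0,0,0,0,0,0,0],[0,0,0,0,0,0,0],[0,0,0,0,0,0,0],[0,0,0,0,0,0,0],[0,0,0,0,0,0,0],[0,0,0,0,0,0,0]]' 25
python3 go.py 478 119 102
```

```text
time_s: 27.1
tool_pos: [0.6372, -0.1451, 0.1092]
tool_rot: [-180.0, -0.3, 0.1]
force: [-0.5, 0.0, -0.1]
grip_width: 0.0435
shift cm [-15.86 -26.45   0.66] turn [-0.0008 -0.0054  0.0025] F [-0.5  0.  -0.1] w 0.0435 t 27.1 tcp [ 0.6372 -0.1451  0.1092]
```

```bash
python3 -m creep '[[0,0,-0.5,0,0,0,0],[0,0,-1.5,0,0,0,0],[0,0,-2,0,0,0,0],[0,0,-2,0,0,0,0],[0,0,-1.5,0,0,0,0],[0,0,-0.7,0,0,0,0],[-0.4,-0.7,-0.2,0,0,0,0],[-1,-1.7,0,0,0,0,0],[-1.6,-2.7,0,0,0,0,0],[-2.1,-3.5,0,0,0,0,0],[-2.2,-3.7,0,0,0,0,0],[-2.2,-3.7,0,0,0,0,0],[-1.9,-3.2,0,0,0,0,0],[-1.5,-2.5,0,0,0,0,0],[-1,-1.7,0,0,0,0,0],[-0.5,-0.9,0,0,0,0,0],[-0.2,-0.4,0,0,0,0,0],[0,0,0,0,0,0,0],[0,0,0,0,0,0,0]]'
python3 go.py 478 119 102
```

```text
time_s: 29.0
tool_pos: [0.4774, 0.1122, 0.1936]
tool_rot: [179.9, 0.2, 0.2]
force: [0.2, -0.0, -0.8]
grip_width: 0.0434
shift cm [ 0.09 -0.7   9.16] turn [0.0024 0.0037 0.003 ] F [ 0.2 -0.  -0.8] w 0.0434 t 29.0 tcp [0.4774 0.1122 0.1936]
```

```bash
python3 -m creep '[[0.1,-0.6,0.4,0.002,0.004,0,0],[0,0,1.2,0,0,0,0],[0,0,1.7,0,0,0,0],[0,0,1.7,0,0,0,0],[0,0,1.3,0,0,0,0],[0,0,0.8,0,0,0,0],[0,0,0.3,0,0,0,0],[0,0,0,0,0,0,0]]'
python3 go.py 478 119 104
```

```text
time_s: 29.8
tool_pos: [0.4802, 0.1134, 0.112]
tool_rot: [179.9, 0.1, -0.4]
force: [0.4, -1.7, -0.8]
grip_width: 0.0436
shift cm [-0.22 -0.56  0.8 ] turn [ 0.0018  0.0015 -0.0062] F [ 0.4 -1.7 -0.8] w 0.0436 t 29.8 tcp [0.4802 0.1134 0.112 ]
```

```bash
python3 -m creep '[[-0.2,-0.5,0.3,0,0,0,0],[0,0,0.2,0,0,0,0],[0,0,0.1,0,0,0,0],[0,0,0.1,0,0,0,0]]'
python3 go.py 478 119 104
python3 -m creep '[[0,0,0.1,0,0,0,0],[0,0,0.1,0,0,0,0]]'
python3 go.py 478 119 104
```

```text
time_s: 30.2
tool_pos: [0.4794, 0.1194, 0.1061]
tool_rot: [179.9, -0.1, -0.3]
force: [0.6, -0.4, -1.5]
grip_width: 0.0435
shift cm [-0.14  0.04  0.21] turn [ 0.0009 -0.0019 -0.0061] F [ 0.6 -0.4 -1.5] w 0.0435 t 30.2 tcp [0.4794 0.1194 0.1061]
time_s: 30.4
tool_pos: [0.4796, 0.1194, 0.1051]
tool_rot: [179.9, -0.1, -0.3]
force: [-4.9, -1.4, 10.8]
grip_width: 0.0433
shift cm [-0.16  0.05  0.11] turn [ 0.001  -0.0024 -0.0061] F [-4.9 -1.4 10.8] w 0.0433 t 30.4 tcp [0.4796 0.1194 0.1051]
```

Contact on the floor. Release, rise and move clear so the cameras can see the rack.

```bash
python3 -m creep '[[0,0,0,0,0,0,1],[0,0,0,0,0,0,1],[0,0,0,0,0,0,1],[0,0,0,0,0,0,1],[0,0,0,0,0,0,1],[0,0,0,0,0,0,1],[0,0,-0.8,0,0,0,1],[0,0,-1.8,0,0,0,1],[0,0,-2.5,0,0,0,1],[0,0,-3,0,0,0,1],[0,0,-3,0,0,0,1],[1.5,1,-3,0,0,0,1],[2,1.5,-2,0,0,0,1],[2,1.5,-1,0,0,0,1],[2,1.5,0,0,0,0,1],[1,1,0,0,0,0,1],[0.3,0.3,0,0,0,0,1],[0,0,0,0,0,0,1],[0,0,0,0,0,0,1]]'
python3 meas2.py side scene | grep -E "lid|lip"; python3 meas.py 9 scene side wrist >/dev/null
```

```text
time_s: 32.3
tool_pos: [0.5678, 0.0507, 0.2896]
tool_rot: [-180.0, -0.3, -0.1]
force: [0.3, 0.2, 0.2]
grip_width: 0.0869
side red lid 425 [ 479.2 -101.7] 24.0 mean [ 478.1 -102.4] 0.0717
side yellow lid 64 [477.1 136.4] 11.2 mean [476.5 136.7] 0.0714
side green lid 477 [478.2 -29.9] 22.6 mean [477.6 -30. ] 0.0716
side blue lid 639 [477.8  45.9] 23.3 mean [477.7  46.1] 0.0716
side lip 1400 ((475.5162048339844, 6.8782196044921875), (83.05171966552734, 316.6188049316406), 0.22210253775119781)
scene red lid 665 [ 481.7 -104.6] 23.3 mean [ 481.4 -105.6] 0.0729
scene yellow lid 512 [480.9 118.5] 22.7 mean [481.5 117.9] 0.0726
scene green lid 612 [480.8 -33. ] 23.0 mean [480.9 -33.4] 0.0727
scene blue lid 561 [481.8  43.7] 23.5 mean [481.6  42.7] 0.0725
scene lip 1462 ((478.7147216796875, 6.0214385986328125), (317.0665283203125, 85.70781707763672), 89.99707794189453)
```

View pics/side9.png

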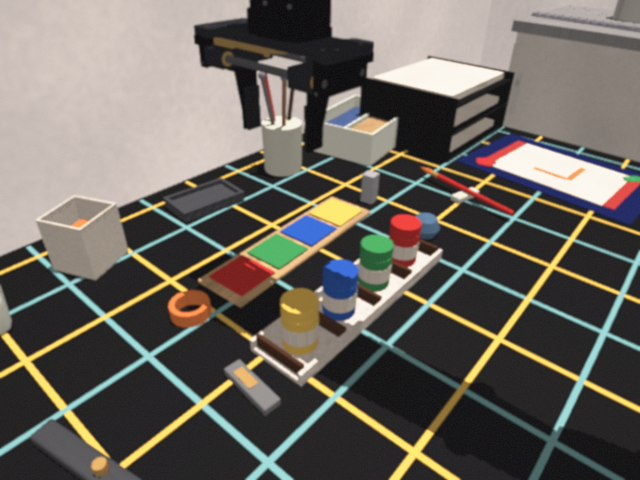

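View pics/scene9.png

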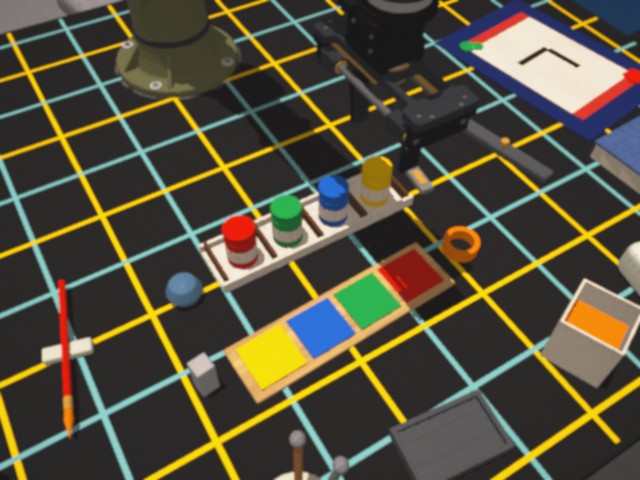

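Both views show the jars upright, one per compartment. In the scene view, from the robot's left, they are yellow (377,180), blue (333,200), green (286,220) and red (239,240). The tiles run in the opposite order: red, green, blue, yellow. The ball and block are where they were, and the gripper is clear. Handing in.

```bash
python3 -c "
from cell import env,order
print(env.get_obs()['joint_velocities'].round(1)); print(order.sign_off())"
```

```text
[ 0.2  0.2  0.2 -0.2  0.1 -0.   0. ]
the job is handed in; nothing more can be done
None
```

I moved all four jars from the tray to the rack in reverse order and handed the job in at about 33 s. From the robot's left, the tiles run red, green, blue, yellow and the jars now stand yellow, blue, green, red.

- **Setting down:** I lowered each jar until it touched the floor (6–13 N on the wrist) before opening the gripper.
- **Final position:** The last side and scene pictures show all four upright, one per compartment. Lid tops measured 71.4–72.9 mm, against 72 mm for a jar standing on the floor. In the scene camera, lid centres were within about 4 mm of the compartment centres.
- **Disagreements:** The side camera's centres differ from the scene camera's by about 2–4 mm, which fits the calibration. Its fit for the yellow lid was off because it caught only a sliver of the lid, so I relied on the scene camera for that jar.
- **Surroundings:** The gripper was well clear at hand-in. The nearby ball and block looked undisturbed in the pictures.

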